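# Light a rock core with the lamp box's mirror flap

## Robot

A 6-joint arm with a two-finger parallel gripper is mounted at the origin on the work surface. World frame = base frame: x ahead of the robot, y to its left, z up, the work surface at z = 0. Lengths are in m, angles in rad, forces in N, time in s.
With the tool pointing down it reaches from about 0.4 to 0.825 m from the base axis. Payload 7 kg.
Tool frame: the origin (TCP) lies midway between the tips of the shut fingers; the grasp point (between the pads) lies 19 mm behind it; z points along the fingers, y is the direction in which the jaws open and shut (so a half turn about z gives the same grasp; the last joint's range is limited). The gripper opens to 85 mm and grips with 20 to 120 N. Pads are 22 mm wide; open, the fingers measure 114 mm over their backs; the gripper's body (76 mm by 85 mm) begins 54 mm behind the grasp point. The pads swing forward as they close: fully open they stand 13 mm farther back than shut.
Start: joints at [1.59, 0.359, 0.012, 0, -1.224, -0.288], TCP at [0.179, 0.651, 0.231] pointing down, gripper open.
Joint ranges: [-3.07, 3.07], [-1.43, 2.12], [-1.02, 1.25], [-3.03, 1.67], [-3.05, -0], [-3.03, 3.03]. Speed limits (rad/s): [2.39, 2.39, 3.01, 3.14, 3.14, 3.14].

## Interface

Orientations are given as a rotation vector (axis times angle).
In Python, from plant import get_state, get_image, sign_off gives the robot as it stands.
- The arm moves only by the tool send_rows, never from a script. Its argument "commands" is a list of rows, each a list of 6 numbers: the shift along the tool's x, y, z in mm, then the turn, a rotation vector about the tool's x, y, z in rad. In form: [[x, y, z, rx, ry, rz], ...]. A call has exactly 8 rows; each row shifts and turns the commanded pose from where the row before left it, along the tool's axes as they then stand; what a row does not reach is not made up. A row lasts 1/8 s, in which the tool goes at most 62.5 mm and 10.7 degrees, less where a joint would pass 70% of its speed; a pose out of reach is approached as far as the arm can. A call is refused whole if a number of a shift passes 62.5 or a number of a turn 0.188, either way. A call with a gripper value outside its range is refused whole. "grip" is the closure, from -1 (fully open) to 1 (shut), set as the call begins (left out, the last holds). The fingers move at their own pace and stop on an object; "force" is the grip in N (left out, the last holds). Time passes only in rows, so rows that do not move let the fingers close, or fill a call up. It gives the time, the measured TCP pose, the force and the opening at its end, in the units of the state.
- get_state(): the state, without advancing time (a new reading comes with each control period).
- get_image(name): name is "scene" or "top" or "wrist"; returns a dict with "frame" (384x512x3 uint8, blue, green, red), "fx", "fy", "cx", "cy" (pixels), "k1" (the pictures are not rectified: a ray, as slopes to the right and down, at radius r is drawn at 1 + k1 r^2 times it, then the intrinsics apply), "pose" (4x4, takes a point from camera to world coordinates). Camera axes: x right, y down, z forward; pixel columns grow to the right and rows downward; lengths in m; the calibration is good to about 2 mm. A picture is of the moment at which its call begins. There is no depth.
- sign_off(): hands the job in, once; it reports no verdict.
The state is a dict: "t": time; "joints": joint angles; "qd": joint speeds; "joint_torque": joint torques, N m; "tool_pos": TCP position; "eef_rot": TCP orientation; "force": force on the tool from outside, world axes, zero at the start; "wrist_torque": the same for the moment, N m; "finger_gap": finger opening in m.
Only numpy, scipy, OpenCV 4.12 (cv2) and the standard library are available. Lean on these libraries where they do the work, as an engineer would, in place of code of your own. Each camera call takes 0.05 s, during which the arm holds its last target.

## Task

Stand the slim, tall rock core upright and centred on top of the narrow black post in front of the lamp box, and let go of it. Then take the lamp box's mirror flap by its bar, raise it to 40 degrees above its closed, level position so that it throws the light onto the core, and finish while still holding it there by the bar: it falls shut if released. Leave the core standing on the post and all the other things on the bench where they are.

Things in the scene. Friction and masses are not known exactly. Their poses are not given: they have to be found in the camera images.
- core: the rock core to be lit: a plain grey stone cylinder 34 mm in diameter and 50 mm tall, standing on end, about 0.12 kg, slimmer than the disc and without a square foot; loose. Origin at the centre of its underside, z up along its axis
- post_top (a point): centre of the flat top of the narrow black specimen post that stands fixed on the bench between the robot and the lamp box. The top is a disc 30 mm in diameter, 60 mm above the bench, on a stem 20 mm thick with a foot 64 mm in diameter
- lampbox: fixed beige lamp box, open on top under the flap, 120 mm deep (x), 190 mm wide (y), 76 mm high; origin at the centre of its underside. x points level from its near face (towards the robot) to its far face, z up
- hinge (a point): middle of the flap's hinge line, 80 mm above the bench, above the far face (away from the robot) of the lamp box. x points level from the near side to the far side, at right angles to the hinge line; y along the hinge line; z up
- bar (a point): the flap's handle: round steel bar, 10 mm thick, parallel to the hinge, on a rod at each end; 112 mm free between rods, 38 mm free to the flap's edge. Origin mid-bar, y along it, 165 mm from the hinge. Flap shut: on the robot's side, 80 mm above the bench; at angle a: 165 cos(a) nearer the robot than the hinge, 165 sin(a) above it. It can turn between fingers pinching it across
- flap (a joint): opening angle of the flap in radians: 0 = shut, level on the box; grows as the bar rises and swings towards the far side; stop at 1.3. The flap is a plate 120 x 190 x 5 mm, beige above and polished metal below, about 0.46 kg with its bar; no spring: its weight always shuts it
- disc: bystander: low stone disc, 52 mm in diameter, 22 mm tall, loose; origin under its centre
- crystal: bystander: six-sided pointed stone crystal, 28 mm thick and 54 mm tall in all, on a square stone foot 44 x 44 x 12 mm, loose; origin under its centre
- dish: bystander: flat glass dish, 84 mm in diameter, 16 mm high, loose; origin under its centre
- eyepiece: bystander: steel and black microscope eyepiece standing on end, 34 mm in diameter, 56 mm tall, loose; origin under its centre
- oil: bystander: small amber bottle with black cap, 30 mm in diameter, 60 mm tall, loose; origin under its centre
- dustbrush: bystander: dust brush lying flat, 150 mm long along its x, loose; origin under its middle
There are look-alikes about, which are no part of the job. What is shaped like the part that bears post_top but yellow is not meant.

How it is judged:
On the way, in this order (a step that is already met when the one before it is completed fails the run):
1. the core stands upright on the post, released, before the flap is raised (horizontal distance between core and post_top below 0.01 m and z of core in the frame of post_top between -0.004 and 0.005 m and angle between core's own z axis and vertical below 0.12 rad and linear speed of core below 0.03 m/s and contact force between each of the arm, the fingers and core below 0.05 N and value of joint flap below 0.1 rad), for 0.3 s.
2. the flap is held by its bar at 40 degrees, the core still on the post (horizontal distance between core and post_top below 0.01 m and z of core in the frame of post_top between -0.004 and 0.005 m and angle between core's own z axis and vertical below 0.12 rad and linear speed of core below 0.03 m/s and contact force between each of the arm, the fingers and core below 0.05 N and value of joint flap between 0.611 and 0.785 rad and velocity of joint flap between -0.08 and 0.08 rad/s and contact force between the fingers and flap above 0.5 N and distance between the grasp point and bar below 0.06 m), for 0.3 s.
At the end, for the whole second after the job is handed in: The core stands upright (within 7 degrees) on the post, its centre within 10 mm of the post's, untouched and at rest; the flap is open at 40 degrees within 5 degrees and still, with the fingers carrying it (over 0.5 N) at the bar (grasp point within 60 mm of the middle of the bar) (all of step 2); the arm keeps its last pose, push and grip.
It fails at once if another thing on the bench is shifted by more than 30 mm (distance of any of disc, crystal, dish, eyepiece, oil, dustbrush from where it was at the start of the episode above 0.03 m).
It also fails if it takes over 48 s, if anything falls off the work surface, if the arm or the gripper's body presses on something with over 40 N, if the wrist force passes 120 N, or if a joint passes its speed limit or range.

## Working session

There is one attempt and no reset: what is moved stays moved. The work goes in short steps, Python scripts to look and compute and a tool call to move; the robot and the scene stay as the last step left them, time stands still between calls to the robot, and variables do not carry over. Pictures are saved under pics/ and viewed, and the job is handed in when it is done.

Besides the shell and the picture viewer there is one more tool, called in YAML: its name, and indented under it one key for each argument. send_rows: Moves the arm, as the interface text tells. Its arguments: {"type":"object","properties":{"commands":{"type":"array"},"grip":{"type":"number"},"force":{"type":"number"}},"required":["commands"]}

```bash
mkdir -p pics; ls
cat > h.py <<'E'
import numpy as np, cv2
from plant import get_state, get_image, sign_off
def grab(n,tag):
    im=get_image(n); cv2.imwrite(f'pics/{tag}.png',im['frame']); 
    np.save(f'pics/{tag}.npy',im,allow_pickle=True); return im
def load(tag): return np.load(f'pics/{tag}.npy',allow_pickle=True).item()
def ray(im,u,v):
    d=np.array([(u-im['cx'])/im['fx'],(v-im['cy'])/im['fy']]); s=d.copy()
    for _ in range(30): s=d/(1+im['k1']*(s@s))
    T=np.array(im['pose']); return T[:3,3],T[:3,:3]@np.array([s[0],s[1],1.])
def onz(im,u,v,z):
    o,d=ray(im,u,v); return o+d*(z-o[2])/d[2]
def proj(im,p):
    T=np.array(im['pose']); c=T[:3,:3].T@(np.asarray(p)-T[:3,3]); s=c[:2]/c[2]; s=s*(1+im['k1']*(s@s))
    return np.array([s[0]*im['fx']+im['cx'],s[1]*im['fy']+im['cy']])
E
python3 - <<'E'
from h import *
for n in ['scene','top','wrist']:
    im=grab(n,n+'0'); print(n,im['fx'],im['cx'],im['cy'],im['k1'],np.round(im['pose'],3).tolist())
print(get_state())
E
```

```text
pics
scene 424.26500355295474 254.5556643655243 191.86198327663624 0.047943666858852804 [[-0.88, 0.246, -0.406, 1.131], [0.475, 0.453, -0.755, 1.139], [-0.002, -0.857, -0.516, 0.803], [0.0, 0.0, 0.0, 1.0]]
top 499.78897757810745 259.0450682690471 189.8448386226691 -0.18140310852691868 [[0.026, -0.993, 0.112, 0.431], [-1.0, -0.026, 0.002, 0.083], [0.001, -0.112, -0.994, 1.493], [0.0, 0.0, 0.0, 1.0]]
wrist 264.28899552873355 253.5923763584845 191.11206721169395 -0.0024911079169378306 [[-0.266, -0.916, -0.299, 0.256], [-0.964, 0.253, 0.082, 0.629], [0.001, 0.31, -0.951, 0.375], [0.0, 0.0, 0.0, 1.0]]
{'t': 0.15, 'joints': array([ 1.59008350e+00,  3.59222382e-01,  1.12557406e-02, -2.24953358e-04,
       -1.22408698e+00, -2.88085528e-01]), 'qd': array([ 0.00171444, -0.00161582,  0.00123596,  0.00089371,  0.00054645,
        0.00147997]), 'joint_torque': array([-1.42411394e-03, -5.83877027e+01,  2.93648922e+01,  6.94053054e+00,
       -4.31588822e-03, -8.36834516e-06]), 'tool_pos': array([0.17921077, 0.65039898, 0.23057832]), 'eef_rot': array([ 3.11198235e+00, -4.20905810e-01, -2.59974502e-05]), 'force': array([ 0.2791675 ,  0.27473816, -1.22612869]), 'wrist_torque': array([ 0.01778685,  0.02628999, -0.04288048]), 'finger_gap': 0.0853271735896053}
```

View pics/scene0.png

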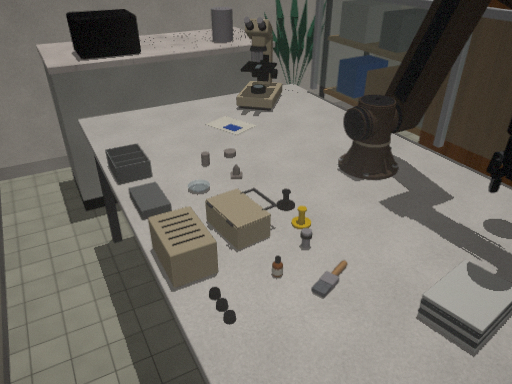

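View pics/top0.png

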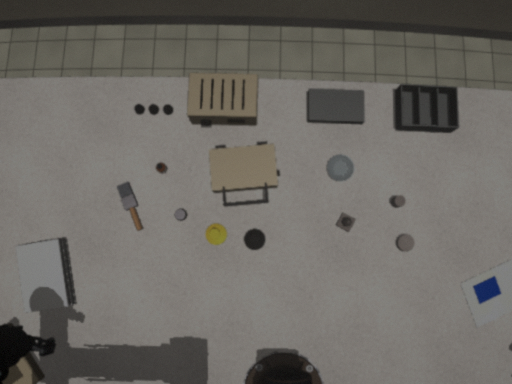

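View pics/wrist0.png

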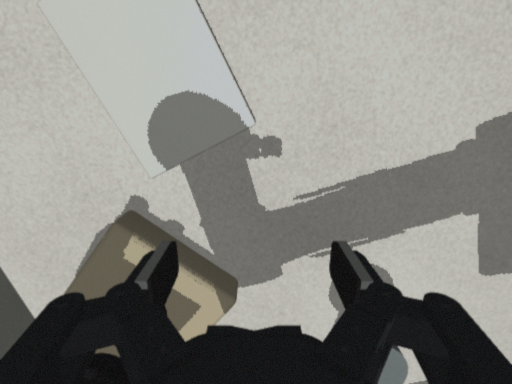

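Run:
```python
from h import *
im=load('top0');f=im['frame']
a=cv2.resize(f[130:260,190:290],(800,1040)[:2] if 0 else (460,598),interpolation=cv2.INTER_CUBIC)
b=cv2.resize(f[180:260,370:430],(330,440),interpolation=cv2.INTER_CUBIC)
c=np.zeros((598,790,3),np.uint8);c[:,:460]=a;c[:440,460:]=b;cv2.imwrite('pics/z1.png',cv2.convertScaleAbs(c,alpha=1.7))
im=load('scene0');f=im['frame']
cv2.imwrite('pics/z2.png',cv2.resize(f[140:260,180:330],(750,600),interpolation=cv2.INTER_CUBIC))
```

```text
(no output)
```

View pics/z1.png

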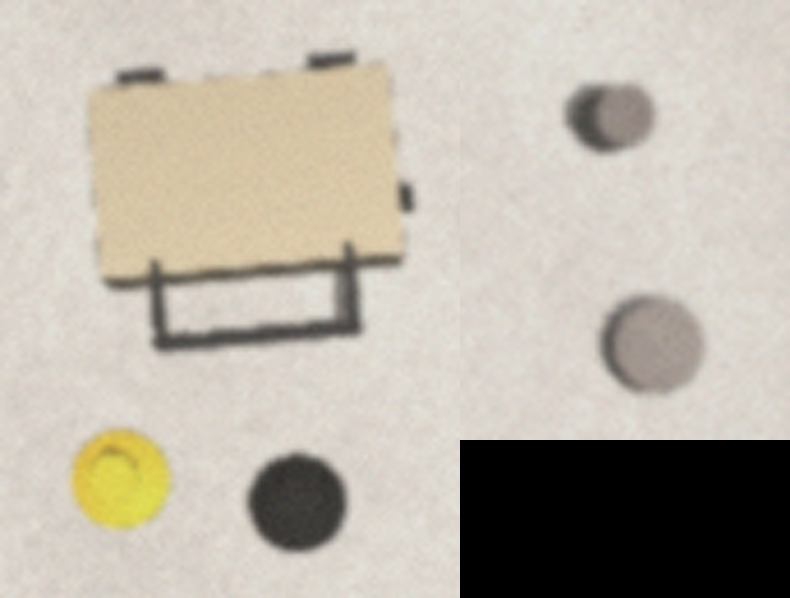

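View pics/z2.png

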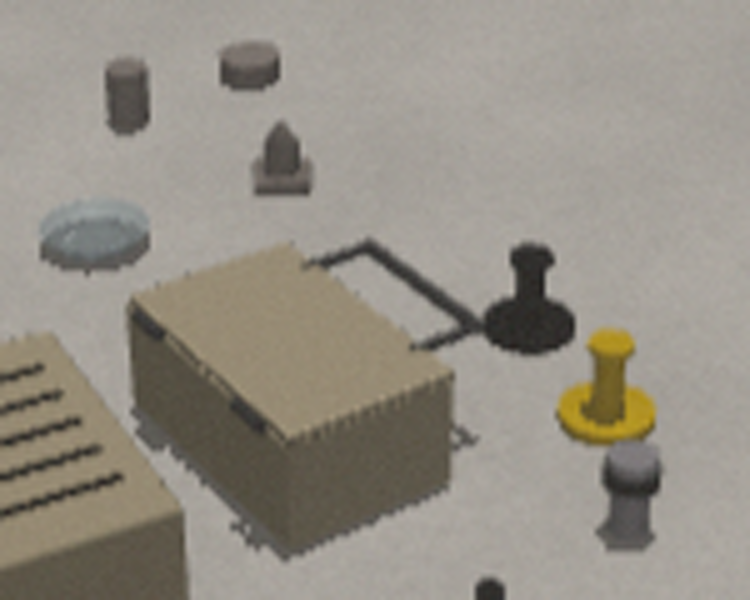

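Run:
```python
from h import *
t=load('top0');s=load('scene0')
A=lambda x,y:(190+(x+.5)/4.6-.5,130+(y+.5)/4.6-.5)
B=lambda x,y:(370+(x-460+.5)/5.5-.5,180+(y+.5)/5.5-.5)
S=lambda x,y:(180+(x+.5)/5-.5,140+(y+.5)/5-.5)
print('core top',onz(t,*B(626,116),.05),'scene',onz(s,*S(127,66),.05))
print('disc',onz(t,*B(658,344),.022),'sc',onz(s,*S(250,51),.022))
print('post foot',onz(t,*A(298,503),.004),'sc',onz(s,*S(529,322),.008),'sc top',onz(s,*S(532,250),.06))
L=onz(t,*A(157,343),.08);R=onz(t,*A(358,326),.08);print('bar',L,R,(L+R)/2,np.linalg.norm(L-R))
print('bar sc',onz(s,*S(370,241),.08),onz(s,*S(478,326),.08))
c=[onz(t,*A(*p),.083) for p in[(88,88),(388,64),(404,262),(106,282)]]
print(np.round(c,4)); 
print('hinge',(c[0]+c[1])/2,'near',(c[2]+c[3])/2)
e=(c[0]-c[1]+c[3]-c[2]);print('yaw of y axis',np.degrees(np.arctan2(e[1],e[0]))-90); e=L-R;print(np.degrees(np.arctan2(e[1],e[0]))-90)
for n,p,z in[('crystal',(346,222),.03),('dish',(340,168),.01)]: print(n,onz(t,*p,z))
from scipy.spatial.transform import Rotation as R_
st=get_state();print(R_.from_rotvec(st['eef_rot']).as_matrix().round(3))
```

```text
core top [ 0.57216435 -0.3294864   0.05      ] scene [ 0.56897137 -0.3294      0.05      ]
disc [ 0.4510927  -0.35548507  0.022     ] sc [ 0.44441489 -0.36117692  0.022     ]
post foot [0.45160284 0.09558248 0.004     ] sc [0.45002578 0.09875613 0.008     ] sc top [0.44444682 0.09018686 0.06      ]
bar [0.54667734 0.18455964 0.08      ] [0.56043353 0.06081599 0.08      ] [0.55355543 0.12268781 0.08      ] 0.12450591638393342
bar sc [0.55216757 0.0564617  0.08      ] [0.54235441 0.18168212 0.08      ]
[[0.705  0.233  0.083 ]
 [0.7249 0.046  0.083 ]
 [0.6006 0.0334 0.083 ]
 [0.5834 0.2172 0.083 ]]
hinge [0.71494707 0.13950291 0.083     ] near [0.59198535 0.12527989 0.083     ]
yaw of y axis 5.715103213992776
6.343345343543405
crystal [ 0.50718614 -0.17287876  0.03      ]
dish [ 0.67067786 -0.15697525  0.01      ]
[[ 0.964 -0.266 -0.   ]
 [-0.266 -0.964 -0.001]
 [ 0.     0.001 -1.   ]]
```

```bash
cat >> h.py <<'E'
from scipy.spatial.transform import Rotation as Rn, Slerp
def down(yawdeg):
    y=np.radians(yawdeg); x=np.array([np.cos(y),np.sin(y),0]); z=np.array([0,0,-1.]); return Rn.from_matrix(np.c_[x,np.cross(z,x),z])
def plan(p,yaw=-84,n=8,rot=None,dec=0):
    st=get_state(); p0=st['tool_pos']; r0=Rn.from_rotvec(st['eef_rot']); r1=rot or down(yaw)
    ks=np.arange(n+1)/n; s=3*ks**2-2*ks**3 if n>=16 else ks
    rs=Slerp([0,1],Rn.concatenate([r0,r1]))(s); P=p0+np.outer(s,np.array(p)-p0)
    for i in range(n):
        d=rs[i].inv().apply(P[i+1]-P[i])*1000; w=(rs[i].inv()*rs[i+1]).as_rotvec()
        print([round(float(v),dec) for v in d]+[round(float(v),3) for v in w],end=',\n' if i%8==7 else ',')
E
python3 -c "
from h import *
plan([.47,.22,.26],-84,16)"
```

```text
[4.0, 4.0, -0.0, 0.0, -0.0, 0.013],[13.0, 11.0, -1.0, 0.0, -0.0, 0.038],[20.0, 16.0, -1.0, 0.0, -0.0, 0.059],[27.0, 19.0, -2.0, 0.0, -0.0, 0.077],[34.0, 20.0, -2.0, 0.0, -0.0, 0.091],[40.0, 18.0, -2.0, 0.0, -0.0, 0.101],[44.0, 15.0, -3.0, 0.0, -0.0, 0.108],[47.0, 11.0, -3.0, 0.0, -0.0, 0.112],
[48.0, 5.0, -3.0, 0.0, -0.0, 0.112],[47.0, -0.0, -3.0, 0.0, -0.0, 0.108],[44.0, -5.0, -2.0, 0.0, -0.0, 0.101],[38.0, -8.0, -2.0, 0.0, -0.0, 0.091],[32.0, -10.0, -2.0, 0.0, -0.0, 0.077],[24.0, -9.0, -1.0, 0.0, -0.0, 0.059],[15.0, -7.0, -1.0, 0.0, -0.0, 0.038],[5.0, -3.0, -0.0, 0.0, -0.0, 0.013],
```

send_rows:
  commands:
    - [4,4,0,0,0,0.013]
    - [13,11,-1,0,0,0.038]
    - [20,16,-1,0,0,0.059]
    - [27,19,-2,0,0,0.077]
    - [34,20,-2,0,0,0.091]
    - [40,18,-2,0,0,0.101]
    - [44,15,-3,0,0,0.108]
    - [47,11,-3,0,0,0.112]

```text
t: 1.15
tool_pos: [0.3238, 0.4318, 0.2458]
eef_rot: [-2.845, 1.33, 0.0]
force: [0.7, -0.3, 1.1]
finger_gap: 0.0854
```

send_rows:
  commands:
    - [48,5,-3,0,0,0.112]
    - [47,0,-3,0,0,0.108]
    - [44,-5,-2,0,0,0.101]
    - [38,-8,-2,0,0,0.091]
    - [32,-10,-2,0,0,0.077]
    - [24,-9,-1,0,0,0.059]
    - [15,-7,-1,0,0,0.038]
    - [5,-3,0,0,0,0.013]

```text
t: 2.15
tool_pos: [0.4683, 0.2179, 0.2596]
eef_rot: [-2.331, 2.106, -0.0]
force: [-0.8, -0.4, -0.3]
finger_gap: 0.0852
```

Run:
```python
from h import *
im=grab('wrist','w1');st=get_state();print(st['t'],st['tool_pos'],Rn.from_rotvec(st['eef_rot']).as_matrix().round(3).tolist(),st['force'],im['pose'].round(3).tolist())
for n,p in [('post',(.451,.096,.06)),('bar',(.5535,.1227,.08)),('L',(.5467,.1846,.08)),('R',(.5604,.0608,.08)),('nearL',(.5834,.2172,.083)),('nearR',(.6006,.0334,.083))]: print(n,proj(im,p).round(1))
plan([.571,-.329,.25],-84,16)
```

```text
2.2 [0.46832955 0.21815077 0.25943971] [[0.101, -0.995, 0.0], [-0.995, -0.101, 0.0], [-0.0, -0.0, -1.0]] [-0.63920629 -0.5759374  -0.69718278] [[-0.995, -0.096, -0.03, 0.475], [-0.101, 0.945, 0.311, 0.138], [-0.002, 0.312, -0.95, 0.404], [0.0, 0.0, 0.0, 1.0]]
post [278.1  69.8]
bar [187.2  83.2]
L [191.6 138.6]
R [182.   20.3]
nearL [160.6 162.5]
nearR [142.2 -15.9]
[6.0, -1.0, 0.0, -0.0, 0.0, -0.0],[18.0, -1.0, 0.0, -0.0, 0.0, -0.0],[27.0, -2.0, 0.0, -0.0, 0.0, -0.0],[35.0, -3.0, 1.0, -0.0, 0.0, -0.0],[42.0, -4.0, 1.0, -0.0, 0.0, -0.0],[47.0, -4.0, 1.0, -0.0, 0.0, -0.0],[50.0, -4.0, 1.0, -0.0, 0.0, -0.0],[52.0, -4.0, 1.0, -0.0, 0.0, -0.0],
[52.0, -4.0, 1.0, -0.0, 0.0, -0.0],[50.0, -4.0, 1.0, -0.0, 0.0, -0.0],[47.0, -4.0, 1.0, -0.0, 0.0, -0.0],[42.0, -3.0, 1.0, -0.0, 0.0, -0.0],[35.0, -3.0, 1.0, -0.0, 0.0, -0.0],[27.0, -2.0, 0.0, -0.0, 0.0, -0.0],[18.0, -1.0, 0.0, -0.0, 0.0, -0.0],[6.0, -1.0, 0.0, -0.0, 0.0, -0.0],
```

View pics/w1.png

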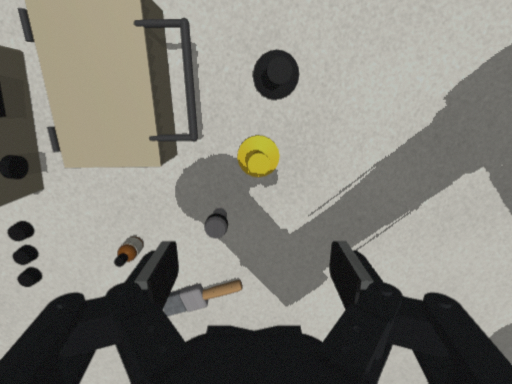

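send_rows:
  commands:
    - [6,-1,0,0,0,0]
    - [18,-1,0,0,0,0]
    - [27,-2,0,0,0,0]
    - [35,-3,1,0,0,0]
    - [42,-4,1,0,0,0]
    - [47,-4,1,0,0,0]
    - [50,-4,1,0,0,0]
    - [52,-4,1,0,0,0]

```text
t: 3.2
tool_pos: [0.5195, -0.0557, 0.2545]
eef_rot: [-2.335, 2.101, -0.0]
force: [0.2, 0.7, -0.0]
finger_gap: 0.0854
```

send_rows:
  commands:
    - [52,-4,1,0,0,0]
    - [50,-4,1,0,0,0]
    - [47,-4,1,0,0,0]
    - [42,-3,1,0,0,0]
    - [35,-3,1,0,0,0]
    - [27,-2,0,0,0,0]
    - [18,-1,0,0,0,0]
    - [6,-1,0,0,0,0]

```text
t: 4.2
tool_pos: [0.57, -0.3279, 0.249]
eef_rot: [2.333, -2.104, -0.001]
force: [-0.3, -0.1, -0.4]
finger_gap: 0.0852
```

Run:
```python
from h import *
im=grab('wrist','w2');st=get_state();print(st['t'],st['tool_pos'],st['joints'].round(2),Rn.from_rotvec(st['eef_rot']).as_matrix().round(3).tolist(),im['pose'].round(3).tolist())
print(proj(im,(.571,-.329,.05)),proj(im,(.571,-.329,.0)))
w=load('w1')
print('post',onz(w,281,69,.06)); L=onz(w,193,137,.08);R=onz(w,185,21,.08);print(L,R,(L+R)/2)
```

```text
4.25 [ 0.57023263 -0.32789315  0.24905167] [-0.23  0.32 -0.    0.   -1.25  0.33] [[0.103, -0.995, -0.0], [-0.995, -0.103, 0.0], [-0.0, 0.0, -1.0]] [[-0.995, -0.098, -0.031, 0.577], [-0.103, 0.945, 0.311, -0.408], [-0.001, 0.312, -0.95, 0.393], [0.0, 0.0, 0.0, 1.0]]
[252.5892243  167.25797741] [252.74325317 159.74554278]
post [0.44769181 0.09481255 0.06      ]
[0.54511948 0.18249226 0.08      ] [0.55724599 0.06115707 0.08      ] [0.55118273 0.12182466 0.08      ]
```

View pics/w2.png

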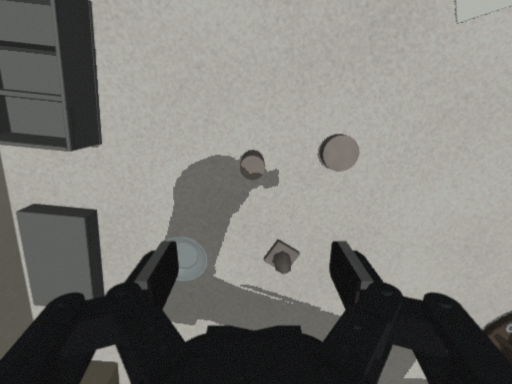

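send_rows:
  commands:
    - [1,-1,20,0,0,0]
    - [0,0,35,0,0,0]
    - [0,0,42,0,0,0]
    - [0,0,42,0,0,0]
    - [0,0,40,0,0,0]
    - [0,0,30,0,0,0]
    - [0,0,19,0,0,0]
    - [0,0,9,0,0,0]

```text
t: 5.25
tool_pos: [0.5714, -0.3275, 0.0118]
eef_rot: [2.334, -2.102, -0.001]
force: [-0.3, 0.4, -0.5]
finger_gap: 0.0856
```

send_rows:
  commands:
    - [0,0,0,0,0,0]
    - [0,0,0,0,0,0]
    - [0,0,0,0,0,0]
    - [0,0,0,0,0,0]
    - [0,0,0,0,0,0]
    - [0,0,0,0,0,0]
    - [0,0,0,0,0,0]
    - [0,0,0,0,0,0]
  grip: 1
  force: 30

```text
t: 6.25
tool_pos: [0.5722, -0.3283, 0.0135]
eef_rot: [-2.334, 2.102, -0.003]
force: [-0.9, 1.0, 5.8]
finger_gap: 0.0337
```

Run:
```python
from h import *
im=grab('wrist','w3');grab('scene','s3');st=get_state();print(st['t'],st['tool_pos'],st['force'],st['finger_gap'],Rn.from_rotvec(st['eef_rot']).as_matrix().round(3).tolist())
```

```text
6.35 [ 0.57214464 -0.32830202  0.01353526] [-0.58900337  0.47213703  6.65299197] 0.03311230975362477 [[0.104, -0.995, 0.002], [-0.995, -0.104, -0.001], [0.001, -0.002, -1.0]]
```

View pics/w3.png

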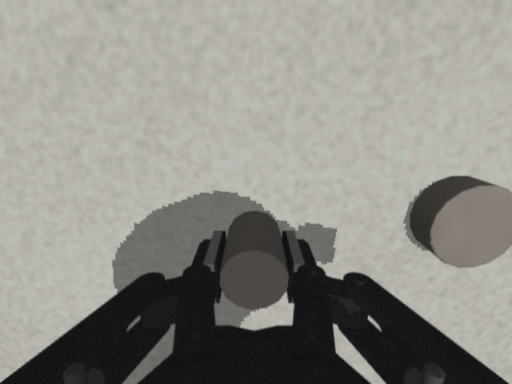

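Run:
```python
from h import *
im=load('w3')
for u,v in[(254,278),(254,248),(254,309)]: print(onz(im,u,v,.05))
print(onz(im,254,212,0))
o,d=ray(im,222,265);print(onz(im,222,280,.05),onz(im,287,280,.05))
w=load('w1');f=w['frame']
cv2.imwrite('pics/z3.png',cv2.convertScaleAbs(cv2.resize(f[0:150,130:310],(720,600),interpolation=cv2.INTER_CUBIC),alpha=1.6))
```

```text
[ 0.57131512 -0.32961899  0.05      ]
[ 0.57301461 -0.34585371  0.05      ]
[ 0.56940238 -0.31134743  0.05      ]
[ 0.57279873 -0.34294196  0.        ]
[ 0.58653794 -0.32685043  0.05      ] [ 0.5553905  -0.33017162  0.05      ]
```

View pics/z3.png

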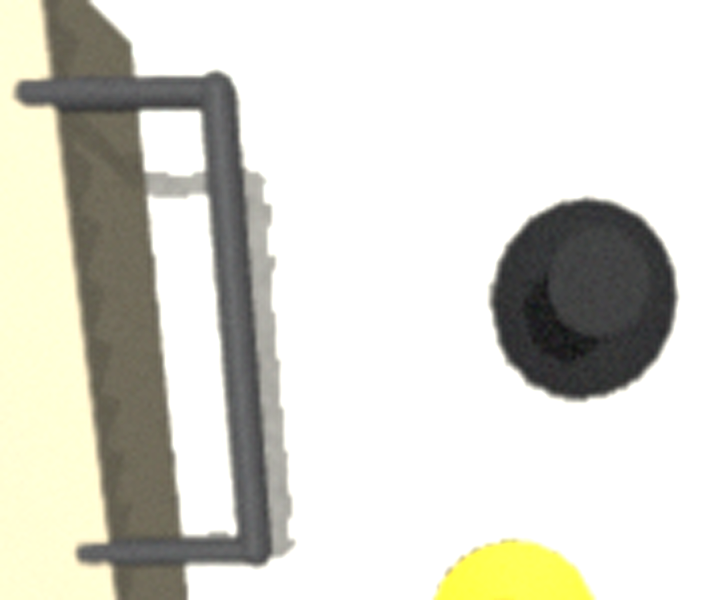

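Run:
```python
from h import *
w=load('w1')
print(onz(w,279.6,70.4,.06)); A=lambda x,y:(130+(x+.5)/4-.5,(y+.5)/4-.5)
L=onz(w,*A(255,555),.08);R=onz(w,*A(217,82),.08);print(L,R,(L+R)/2)
print('foot',onz(w,*A(584,299),.004))
import h
class S:pass
st=get_state(); 
h.get_state=lambda:dict(st,tool_pos=np.array([.5722,-.328,.2]))
plan([.449,.155,.16],-84,16)
```

```text
[0.44914735 0.09649188 0.06      ]
[0.54461897 0.18409179 0.08      ] [0.55845532 0.06046307 0.08      ] [0.55153714 0.12227743 0.08      ]
foot [0.44970209 0.09536123 0.004     ]
[-6.0, 1.0, 0.0, -0.0, -0.0, -0.0],[-16.0, 2.0, 1.0, -0.0, -0.0, -0.0],[-24.0, 4.0, 2.0, -0.0, -0.0, -0.0],[-32.0, 5.0, 3.0, -0.0, -0.0, -0.0],[-37.0, 5.0, 3.0, -0.0, -0.0, -0.0],[-42.0, 6.0, 3.0, -0.0, -0.0, -0.0],[-45.0, 7.0, 4.0, -0.0, -0.0, -0.0],[-46.0, 7.0, 4.0, -0.0, -0.0, -0.0],
[-46.0, 7.0, 4.0, -0.0, -0.0, -0.0],[-45.0, 7.0, 4.0, -0.0, -0.0, -0.0],[-42.0, 6.0, 3.0, -0.0, -0.0, -0.0],[-37.0, 5.0, 3.0, -0.0, -0.0, -0.0],[-32.0, 5.0, 3.0, -0.0, -0.0, -0.0],[-24.0, 4.0, 2.0, -0.0, -0.0, -0.0],[-16.0, 2.0, 1.0, -0.0, -0.0, -0.0],[-6.0, 1.0, 0.0, -0.0, -0.0, -0.0],
```

send_rows:
  commands:
    - [0,0,-3,0,0,0]
    - [0,0,-10,0,0,0]
    - [0,0,-22,0,0,0]
    - [0,0,-34,0,0,0]
    - [0,0,-40,0,0,0]
    - [0,0,-38,0,0,0]
    - [0,0,-27,0,0,0]
    - [0,0,-14,0,0,0]
  force: 40

```text
t: 7.35
tool_pos: [0.5718, -0.3282, 0.2024]
eef_rot: [-2.333, 2.102, -0.003]
force: [-0.5, 0.6, -1.5]
finger_gap: 0.0335
```

send_rows:
  commands:
    - [-6,1,0,0,0,0]
    - [-16,2,1,0,0,0]
    - [-24,4,2,0,0,0]
    - [-32,5,3,0,0,0]
    - [-37,5,3,0,0,0]
    - [-42,6,3,0,0,0]
    - [-45,7,4,0,0,0]
    - [-46,7,4,0,0,0]

```text
t: 8.35
tool_pos: [0.507, -0.0834, 0.1788]
eef_rot: [2.333, -2.102, -0.002]
force: [0.8, 0.6, -0.6]
finger_gap: 0.0331
```

send_rows:
  commands:
    - [-46,7,4,0,0,0]
    - [-45,7,4,0,0,0]
    - [-42,6,3,0,0,0]
    - [-37,5,3,0,0,0]
    - [-32,5,3,0,0,0]
    - [-24,4,2,0,0,0]
    - [-16,2,1,0,0,0]
    - [-6,1,0,0,0,0]

```text
t: 9.35
tool_pos: [0.4455, 0.1581, 0.1597]
eef_rot: [2.334, -2.101, -0.0]
force: [-0.3, -1.3, -1.1]
finger_gap: 0.0332
```

Run:
```python
from h import *
im=grab('wrist','w4');st=get_state();print(st['t'],st['tool_pos'],st['force'],st['finger_gap'],Rn.from_rotvec(st['eef_rot']).as_matrix().round(3).tolist())
print(proj(im,(.4491,.0965,.06)))
cv2.imwrite('pics/w4b.png',cv2.convertScaleAbs(cv2.resize(im['frame'][60:360,80:430],(700,600)),alpha=1.6))
```

```text
9.4 [0.44580053 0.15819951 0.15991526] [-0.6616571   0.48717196 -0.66545882] 0.03302763910630153 [[0.105, -0.995, -0.001], [-0.995, -0.105, -0.0], [0.0, 0.001, -1.0]]
[256.14163865 126.56437167]
```

View pics/w4b.png

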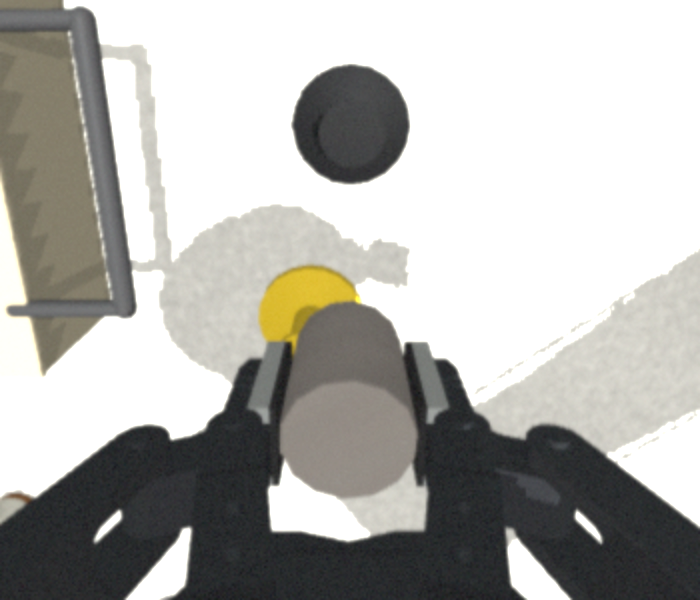

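send_rows:
  commands:
    - [6,0,0,0,0,0]
    - [12,1,0,0,0,0]
    - [16,1,0,0,0,0]
    - [14,0.7,0,0,0,0]
    - [9,0,0,0,0,0]
    - [4,0,5,0,0,0]
    - [0,0,12,0,0,0]
    - [0,0,15,0,0,0]

```text
t: 10.4
tool_pos: [0.45, 0.0969, 0.1274]
eef_rot: [-2.334, 2.103, 0.0]
force: [-0.0, 0.5, -1.4]
finger_gap: 0.0331
```

send_rows:
  commands:
    - [0,0,14,0,0,0]
    - [0,0,12,0,0,0]
    - [0,0,10,0,0,0]
    - [0,0,7,0,0,0]
    - [0,0,4,0,0,0]
    - [0,0,2,0,0,0]
    - [0,0,0,0,0,0]
    - [0,0,0,0,0,0]

```text
t: 11.4
tool_pos: [0.4502, 0.0967, 0.0796]
eef_rot: [-2.334, 2.103, -0.0]
force: [-0.6, -0.1, -1.6]
finger_gap: 0.0331
```

Run:
```python
from h import *
im=grab('wrist','w5');st=get_state();print(st['t'],st['tool_pos'],st['force'],st['finger_gap'],Rn.from_rotvec(st['eef_rot']).as_matrix().round(3).tolist())
s=grab('scene','s5');cv2.imwrite('pics/s5b.png',cv2.convertScaleAbs(cv2.resize(s['frame'][120:240,210:360],(750,600),interpolation=cv2.INTER_CUBIC),alpha=1.5))
```

```text
11.45 [0.45014263 0.09674253 0.07958528] [-0.21700489  0.28469464 -0.99533353] 0.033155082008178696 [[0.104, -0.995, 0.001], [-0.995, -0.104, 0.0], [-0.0, -0.001, -1.0]]
```

View pics/s5b.png

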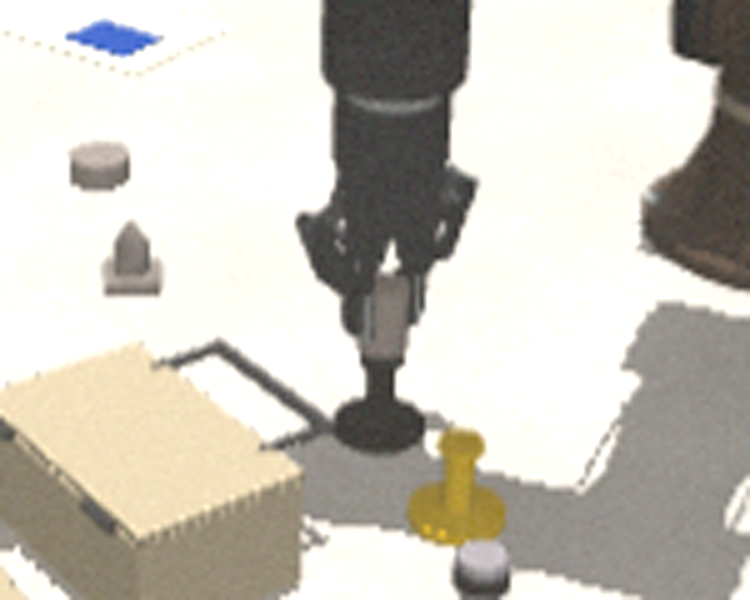

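View pics/w5.png

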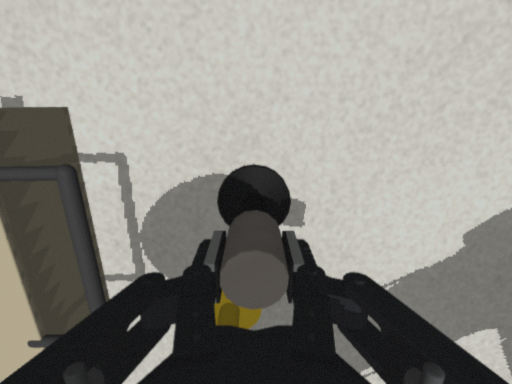

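send_rows:
  commands:
    - [0,0,2,0,0,0]
    - [0,0,1.5,0,0,0]
    - [0,0,1,0,0,0]
    - [0,0,0.5,0,0,0]
    - [0,0,0.5,0,0,0]
    - [0,0,0,0,0,0]
    - [0,0,0,0,0,0]
    - [0,0,0,0,0,0]

```text
t: 12.5
tool_pos: [0.45, 0.0967, 0.0738]
eef_rot: [-2.334, 2.103, -0.0]
force: [-0.8, -0.0, -1.5]
finger_gap: 0.0328
```

send_rows:
  commands:
    - [0,0,0.5,0,0,0]
    - [0,0,0,0,0,0]
    - [0,0,0.5,0,0,0]
    - [0,0,0,0,0,0]
    - [0,0,0,0,0,0]
    - [0,0,0,0,0,0]
    - [0,0,0,0,0,0]
    - [0,0,0,0,0,0]

```text
t: 13.5
tool_pos: [0.4501, 0.0967, 0.0735]
eef_rot: [-2.334, 2.102, -0.0]
force: [-4.5, 0.1, 10.9]
finger_gap: 0.0331
```

send_rows:
  commands:
    - [0,0,-0.5,0,0,0]
    - [0,0,0,0,0,0]
    - [0,0,0,0,0,0]
    - [0,0,0,0,0,0]
    - [0,0,0,0,0,0]
    - [0,0,0,0,0,0]
    - [0,0,0,0,0,0]
    - [0,0,0,0,0,0]
  force: 20

```text
t: 14.5
tool_pos: [0.45, 0.0967, 0.0735]
eef_rot: [-2.334, 2.103, -0.0]
force: [-2.8, 0.6, 6.5]
finger_gap: 0.0331
```

send_rows:
  commands:
    - [0,0,0,0,0,0]
    - [0,0,0,0,0,0]
    - [0,0,0,0,0,0]
    - [0,0,0,0,0,0]
    - [0,0,0,0,0,0]
    - [0,0,0,0,0,0]
    - [0,0,0,0,0,0]
    - [0,0,0,0,0,0]
  grip: -0.3

```text
t: 15.5
tool_pos: [0.45, 0.0966, 0.0733]
eef_rot: [-2.334, 2.103, -0.0]
force: [1.2, -0.7, -0.3]
finger_gap: 0.0555
```

Run:
```python
from h import *
im=grab('wrist','w6');st=get_state();print(st['t'],st['tool_pos'],st['force'],st['finger_gap'])
s=grab('scene','s6');cv2.imwrite('pics/s6b.png',cv2.convertScaleAbs(cv2.resize(s['frame'][140:240,210:335],(750,600),interpolation=cv2.INTER_CUBIC),alpha=1.5))
```

```text
15.55 [0.4499737  0.09665537 0.07331313] [ 0.6769286  -0.51886447 -0.54841971] 0.05563031676658044
```

View pics/w6.png

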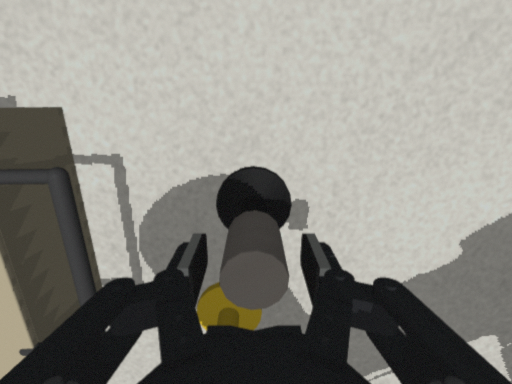

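View pics/s6b.png

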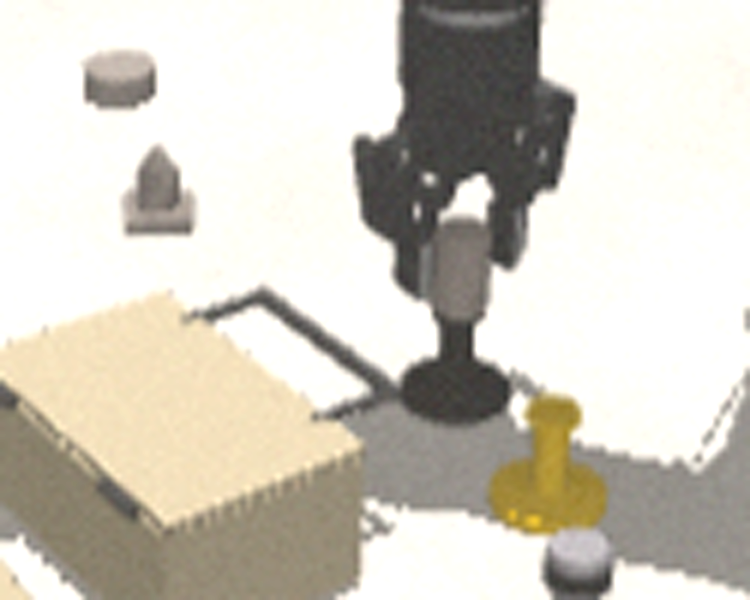

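send_rows:
  commands:
    - [0,0,-3,0,0,0]
    - [0,0,-8,0,0,0]
    - [0,0,-14,0,0,0]
    - [0,0,-20,0,0,0]
    - [0,0,-25,0,0,0]
    - [0,0,-27,0,0,0]
    - [0,0,-20,0,0,0]
    - [0,0,-10,0,0,0]

```text
t: 16.6
tool_pos: [0.4504, 0.0969, 0.2023]
eef_rot: [-2.332, 2.101, -0.001]
force: [-0.4, 0.1, -0.2]
finger_gap: 0.0555
```

Run:
```python
from h import *
im=grab('wrist','w7');st=get_state();print(st['t'],st['tool_pos'],st['force'],st['finger_gap'])
for p in [(.449,.0965,.11),(.5515,.1225,.08)]: print(proj(im,p))
plan([.552,.1225,.13],-84,8)
```

```text
16.65 [0.450724   0.09698976 0.20284306] [ 0.67832079 -0.08127336  1.46823984] 0.05536938602965367
[254.80948124 193.68273712]
[157.1769744  198.00849354]
[-2.0, -13.0, 9.0, -0.0, 0.0, -0.0],[-2.0, -13.0, 9.0, -0.0, 0.0, -0.0],[-2.0, -13.0, 9.0, -0.0, 0.0, -0.0],[-2.0, -13.0, 9.0, -0.0, 0.0, -0.0],[-2.0, -13.0, 9.0, -0.0, 0.0, -0.0],[-2.0, -13.0, 9.0, -0.0, 0.0, -0.0],[-2.0, -13.0, 9.0, -0.0, 0.0, -0.0],[-2.0, -13.0, 9.0, -0.0, 0.0, -0.0],
```

View pics/w7.png

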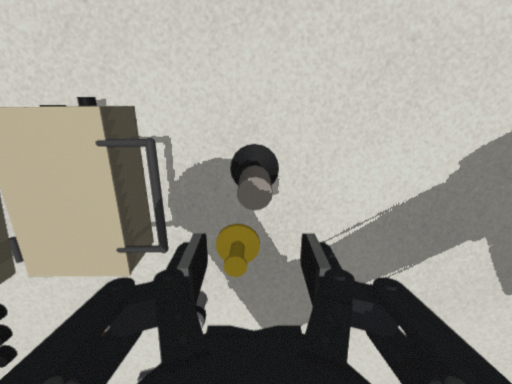

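send_rows:
  commands:
    - [-1,-6,0,0,0,0]
    - [-2,-14,0,0,0,0]
    - [-3,-20,0,0,0,0]
    - [-3,-22,0,0,0,0]
    - [-2,-18,4,0,0,0]
    - [-2,-13,12,0,0,0]
    - [-1,-8,20,0,0,0]
    - [-1,-3,20,0,0,0]
  grip: 0.25

```text
t: 17.65
tool_pos: [0.5521, 0.1223, 0.1424]
eef_rot: [2.333, -2.103, -0.001]
force: [0.2, 0.1, 0.5]
finger_gap: 0.0321
```

Run:
```python
from h import *
im=grab('wrist','w8');s=grab('scene','s8');st=get_state();print(st['t'],st['tool_pos'],st['force'],st['finger_gap'])
for p in [(.449,.0965,.11),(.5515,.1225,.08)]: print(proj(im,p))
cv2.imwrite('pics/s8b.png',cv2.convertScaleAbs(cv2.resize(s['frame'][140:240,210:335],(750,600),interpolation=cv2.INTER_CUBIC),alpha=1.5))
```

```text
17.75 [0.55049543 0.12163843 0.14095608] [-0.40893472 -0.15202473  0.02606525] 0.032342303581753364
[400.32828758 201.26597726]
[253.43694511 205.94554602]
```

View pics/w8.png

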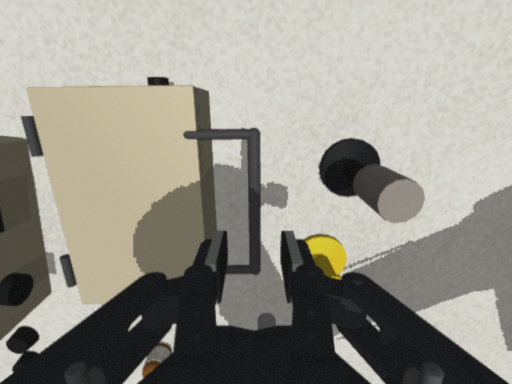

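View pics/s8b.png

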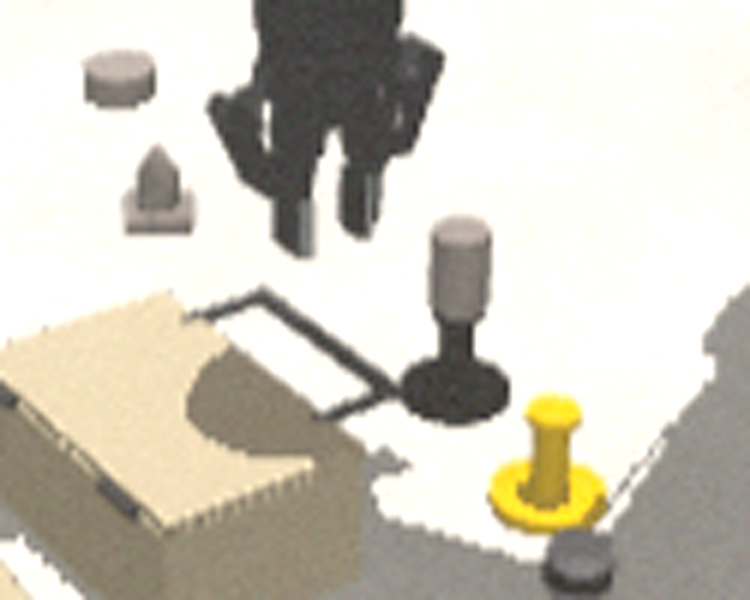

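send_rows:
  commands:
    - [0,0,4,0,0,0]
    - [0,0,10,0,0,0]
    - [0,0,15,0,0,0]
    - [0,0,17,0,0,0]
    - [0,0,14,0,0,0]
    - [0,0,10,0,0,0]
    - [0,0,6,0,0,0]
    - [0,0,3,0,0,0]

```text
t: 18.75
tool_pos: [0.5519, 0.1224, 0.0651]
eef_rot: [2.334, -2.103, 0.0]
force: [-0.3, -1.0, 0.4]
finger_gap: 0.0323
```

send_rows:
  commands:
    - [0,0,0,0,0,0]
    - [0,0,0,0,0,0]
    - [0,0,0,0,0,0]
    - [0,0,0,0,0,0]
    - [0,0,0,0,0,0]
    - [0,0,0,0,0,0]
    - [0,0,0,0,0,0]
    - [0,0,0,0,0,0]
  grip: 1
  force: 40

```text
t: 19.75
tool_pos: [0.5517, 0.1224, 0.0656]
eef_rot: [2.334, -2.103, -0.0]
force: [-4.4, 0.9, 6.3]
finger_gap: 0.0083
```

Run:
```python
from h import *
im=grab('wrist','w9');st=get_state();print(st['t'],st['tool_pos'],st['force'],st['finger_gap'],Rn.from_rotvec(st['eef_rot']).as_matrix().round(3).tolist())
```

```text
19.8 [0.55173347 0.12237237 0.06554214] [-4.69321394  0.47584286  5.58012091] 0.00847707088701164 [[0.104, -0.995, -0.0], [-0.995, -0.104, -0.0], [-0.0, 0.0, -1.0]]
```

View pics/w9.png

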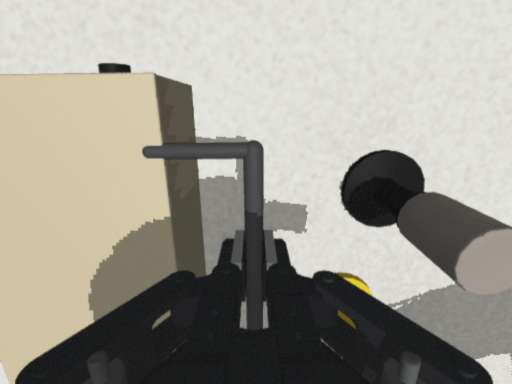

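Run:
```python
import numpy as np
k=np.arange(25)/24;a=np.radians(40)*(3*k**2-2*k**3)
Y=np.round(-165*(1-np.cos(a)),1);Z=np.round(-165*np.sin(a),1)
r=[[0,round(y,1),round(z,1),0,0,0] for y,z in zip(np.diff(Y),np.diff(Z))]
for i in 0,8,16: print(r[i:i+8])
```

```text
[[0, np.float64(0.0), np.float64(-0.6), 0, 0, 0], [0, np.float64(0.0), np.float64(-1.7), 0, 0, 0], [0, np.float64(-0.1), np.float64(-2.6), 0, 0, 0], [0, np.float64(-0.1), np.float64(-3.6), 0, 0, 0], [0, np.float64(-0.3), np.float64(-4.4), 0, 0, 0], [0, np.float64(-0.5), np.float64(-5.1), 0, 0, 0], [0, np.float64(-0.7), np.float64(-5.6), 0, 0, 0], [0, np.float64(-1.0), np.float64(-6.1), 0, 0, 0]]
[[0, np.float64(-1.3), np.float64(-6.5), 0, 0, 0], [0, np.float64(-1.7), np.float64(-6.6), 0, 0, 0], [0, np.float64(-1.9), np.float64(-6.8), 0, 0, 0], [0, np.float64(-2.4), np.float64(-6.8), 0, 0, 0], [0, np.float64(-2.6), np.float64(-6.7), 0, 0, 0], [0, np.float64(-2.8), np.float64(-6.5), 0, 0, 0], [0, np.float64(-3.0), np.float64(-6.2), 0, 0, 0], [0, np.float64(-3.2), np.float64(-5.8), 0, 0, 0]]
[[0, np.float64(-3.1), np.float64(-5.3), 0, 0, 0], [0, np.float64(-3.1), np.float64(-4.8), 0, 0, 0], [0, np.float64(-2.9), np.float64(-4.2), 0, 0, 0], [0, np.float64(-2.6), np.float64(-3.5), 0, 0, 0], [0, np.float64(-2.2), np.float64(-2.8), 0, 0, 0], [0, np.float64(-1.7), np.float64(-2.1), 0, 0, 0], [0, np.float64(-1.0), np.float64(-1.3), 0, 0, 0], [0, np.float64(-0.4), np.float64(-0.5), 0, 0, 0]]
```

send_rows:
  commands:
    - [0,0,-0.6,0,0,0]
    - [0,0,-1.7,0,0,0]
    - [0,-0.1,-2.6,0,0,0]
    - [0,-0.1,-3.6,0,0,0]
    - [0,-0.3,-4.4,0,0,0]
    - [0,-0.5,-5.1,0,0,0]
    - [0,-0.7,-5.6,0,0,0]
    - [0,-1.0,-6.1,0,0,0]

```text
t: 20.8
tool_pos: [0.5543, 0.1226, 0.0953]
eef_rot: [2.334, -2.103, -0.001]
force: [-4.1, 2.1, -3.1]
finger_gap: 0.0081
```

send_rows:
  commands:
    - [0,-1.3,-6.5,0,0,0]
    - [0,-1.7,-6.6,0,0,0]
    - [0,-1.9,-6.8,0,0,0]
    - [0,-2.4,-6.8,0,0,0]
    - [0,-2.6,-6.7,0,0,0]
    - [0,-2.8,-6.5,0,0,0]
    - [0,-3.0,-6.2,0,0,0]
    - [0,-3.2,-5.8,0,0,0]

```text
t: 21.8
tool_pos: [0.572, 0.1246, 0.1472]
eef_rot: [2.332, -2.102, -0.003]
force: [-8.7, 3.2, 2.1]
finger_gap: 0.0084
```

send_rows:
  commands:
    - [0,-3.1,-5.3,0,0,0]
    - [0,-3.1,-4.8,0,0,0]
    - [0,-2.9,-4.2,0,0,0]
    - [0,-2.6,-3.5,0,0,0]
    - [0,-2.2,-2.8,0,0,0]
    - [0,-1.7,-2.1,0,0,0]
    - [0,-1.0,-1.3,0,0,0]
    - [0,-0.4,-0.5,0,0,0]

```text
t: 22.8
tool_pos: [0.5881, 0.1264, 0.1721]
eef_rot: [2.332, -2.101, -0.004]
force: [-13.3, 4.9, 7.1]
finger_gap: 0.0082
```

Run:
```python
from h import *
im=grab('wrist','w10');s=grab('scene','s10');t=grab('top','t10');st=get_state();print(st['t'],st['tool_pos'],st['force'],st['finger_gap'],st['qd'].round(3))
print(np.hstack([s['frame'][120:240,190:340]]).shape)
cv2.imwrite('pics/s10b.png',cv2.convertScaleAbs(cv2.resize(s['frame'][120:240,190:340],(750,600),interpolation=cv2.INTER_CUBIC),alpha=1.5))
for p in [(.449,.0965,.11)]: print(proj(im,p),proj(s,p))
```

```text
22.95 [0.58816135 0.12637062 0.17214444] [-13.74484035   5.59385295   5.84806835] 0.007909358336562788 [-0.    -0.    -0.001  0.002  0.     0.002]
(120, 150, 3)
[425.20365369 188.09401679] [286.38911286 177.93640857]
```

View pics/s10b.png

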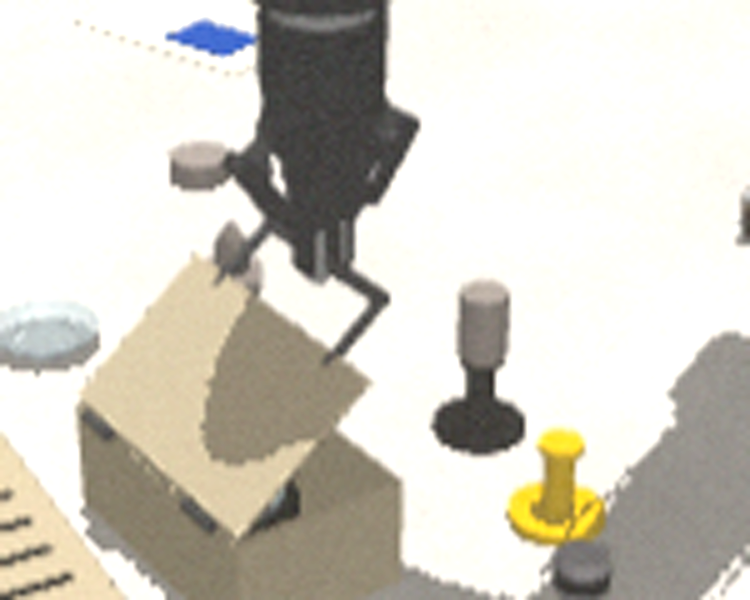

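View pics/w10.png

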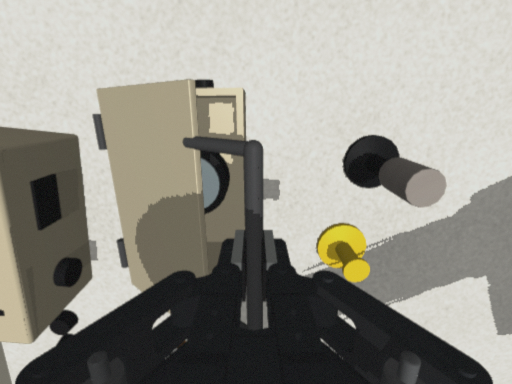

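Run:
```python
from h import *
im=load('w10');s=load('s10')
ex=np.array([.9945,.104,0]);ey=np.array([-.104,.9945,0]);H=np.array([.7158,.1396,.08])
for a in range(34,48,2):
    r=np.radians(a);B=H-.165*np.cos(r)*ex+[0,0,.165*np.sin(r)]
    E=H-.122*np.cos(r)*ex+[0,0,.122*np.sin(r)]
    print(a,'sL',proj(s,B+.0622*ey).round(1),'wR',proj(im,B-.0622*ey).round(1),'edgeR w',proj(im,E-.095*ey).round(1),'edgeL s',proj(s,E+.095*ey).round(1), 'hingeR w',proj(im,H-.095*ey).round(1))
print('at 0, check', proj(load('scene0'),H-.165*ex+.0622*ey),'obs', 180+478.5/5-.5,140+326.5/5-.5)
```

```text
34 sL [268.  182.4] wR [267.9 139.9] edgeR w [205.8  78.2] edgeL s [264.5 197.6] hingeR w [98.2 86.1]
36 sL [267.1 181.4] wR [262.  141.1] edgeR w [200.6  77.7] edgeL s [263.9 196.8] hingeR w [98.2 86.1]
38 sL [266.2 180.3] wR [255.5 142.3] edgeR w [194.9  77.1] edgeL s [263.2 196.1] hingeR w [98.2 86.1]
40 sL [265.2 179.4] wR [248.1 143.5] edgeR w [188.7  76.5] edgeL s [262.4 195.4] hingeR w [98.2 86.1]
42 sL [264.2 178.4] wR [240.  144.8] edgeR w [182.2  75.9] edgeL s [261.6 194.7] hingeR w [98.2 86.1]
44 sL [263.1 177.6] wR [231.  146.2] edgeR w [175.1  75.3] edgeL s [260.8 194.1] hingeR w [98.2 86.1]
46 sL [262.  176.7] wR [221.1 147.6] edgeR w [167.7  74.7] edgeL s [260.  193.5] hingeR w [98.2 86.1]
at 0, check [274.83537779 205.43489175] obs 275.2 204.8
```

send_rows:
  commands:
    - [0,0,-0.5,0,0,0]
    - [0,-0.2,-0.8,0,0,0]
    - [0,-0.3,-1.0,0,0,0]
    - [0,-0.2,-0.9,0,0,0]
    - [0,0,-0.5,0,0,0]
    - [0,0,-0.3,0,0,0]
    - [0,0,0,0,0,0]
    - [0,0,0,0,0,0]

```text
t: 23.95
tool_pos: [0.591, 0.1268, 0.176]
eef_rot: [-2.333, 2.102, 0.0]
force: [-4.3, 3.8, -0.2]
finger_gap: 0.0085
```

send_rows:
  commands:
    - [0,0,0,0,0,0]
    - [0,0,0,0,0,0]
    - [0,0,0,0,0,0]
    - [0,0,0,0,0,0]
    - [0,0,0,0,0,0]
    - [0,0,0,0,0,0]
    - [0,0,0,0,0,0]
    - [0,0,0,0,0,0]

```text
t: 24.95
tool_pos: [0.591, 0.1268, 0.176]
eef_rot: [-2.333, 2.102, 0.0]
force: [-4.7, 3.6, 0.4]
finger_gap: 0.0082
```

Run:
```python
from h import *
im=grab('wrist','w11');s=grab('scene','s11');t=grab('top','t11');st=get_state();print(st['t'],st['tool_pos'],st['force'],st['finger_gap'])
ex=np.array([.9945,.104,0]);ey=np.array([-.104,.9945,0]);H=np.array([.7158,.1396,.08])
for a in range(34,48,2):
    r=np.radians(a);B=H-.165*np.cos(r)*ex+[0,0,.165*np.sin(r)]
    E=H-.122*np.cos(r)*ex+[0,0,.122*np.sin(r)]
    print(a,'sL',proj(s,B+.0622*ey).round(1),'wR',proj(im,B-.0622*ey).round(1),'edgeR w',proj(im,E-.095*ey).round(1),'hingeR w',proj(im,H-.095*ey).round(1))
print('core',proj(im,(.449,.0965,.11)),proj(s,(.449,.0965,.11)))
a=cv2.resize(im['frame'][60:240,80:280],(666,600),interpolation=cv2.INTER_CUBIC)
cv2.imwrite('pics/w11b.png',cv2.convertScaleAbs(a,alpha=1.4))
cv2.imwrite('pics/s11b.png',cv2.convertScaleAbs(cv2.resize(s['frame'][120:240,190:340],(750,600),interpolation=cv2.INTER_CUBIC),alpha=1.5))
d=np.hstack([load('scene0')['frame'][140:310,100:350],s['frame'][140:310,100:350]]);cv2.imwrite('pics/cmp.png',cv2.resize(d,None,fx=1.6,fy=1.6))
```

```text
25.1 [0.59104757 0.12676103 0.17597818] [-5.30157192  3.48555114  0.56068475] 0.008490613021389945
34 sL [268.  182.4] wR [272.9 138.9] edgeR w [212.1  78.7] hingeR w [105.   86.2]
36 sL [267.1 181.4] wR [267.3 140. ] edgeR w [207.   78.1] hingeR w [105.   86.2]
38 sL [266.2 180.3] wR [261.1 141.1] edgeR w [201.6  77.6] hingeR w [105.   86.2]
40 sL [265.2 179.4] wR [254.1 142.3] edgeR w [195.7  77. ] hingeR w [105.   86.2]
42 sL [264.2 178.4] wR [246.3 143.5] edgeR w [189.4  76.5] hingeR w [105.   86.2]
44 sL [263.1 177.6] wR [237.7 144.8] edgeR w [182.7  75.9] hingeR w [105.   86.2]
46 sL [262.  176.7] wR [228.3 146.1] edgeR w [175.6  75.3] hingeR w [105.   86.2]
core [426.58726791 186.81146299] [286.38911286 177.93640857]
```

View pics/w11b.png

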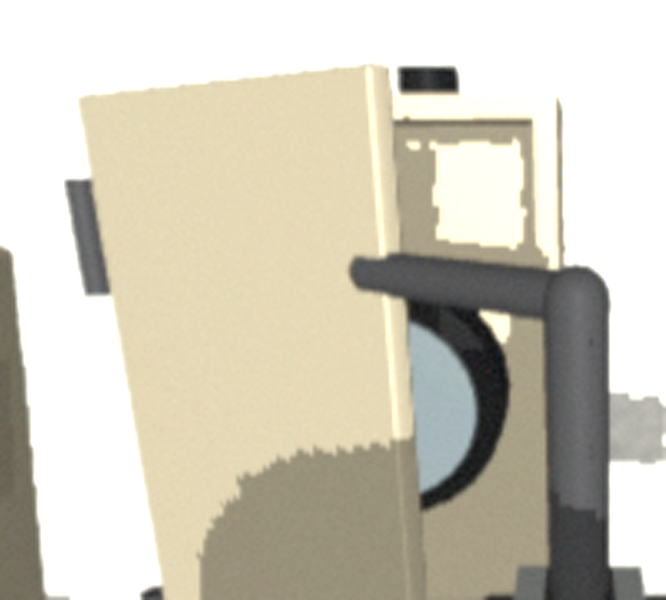

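View pics/s11b.png

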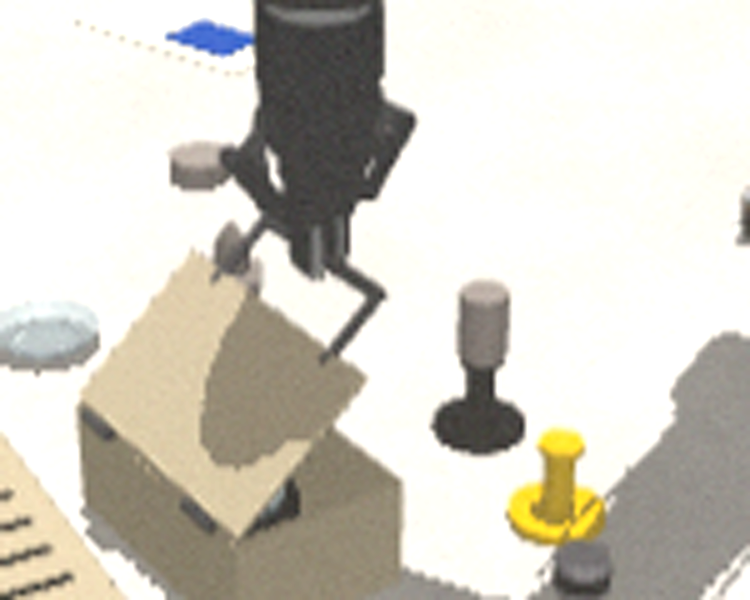

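View pics/cmp.png

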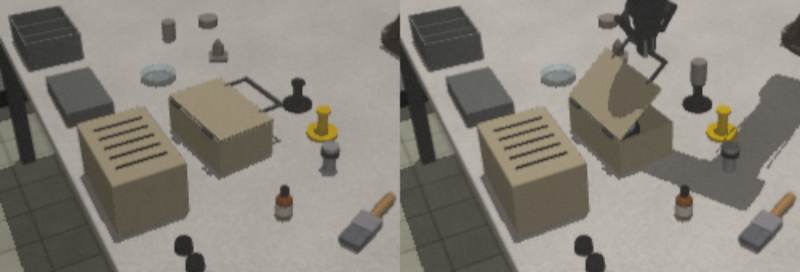

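```bash
python3 -c "
from plant import *
print(sign_off()); s=get_state(); print(s['t'],s['tool_pos'],s['force'])"
```

```text
the job is handed in; nothing more can be done
None
the job is handed in; nothing more can be done
```

I stood the core on the black post and let go of it. I then raised the flap by its bar to about 40 degrees and handed the job in at about 25 s, with the bar still pinched at 40 N. Sign-off gave no verdict, so what follows rests on my own last checks.

- **Core:** it stood upright on the post, and its top appeared within about 1 px of the predicted spot in the wrist views taken after release. It looked undisturbed in the last scene picture. The gripper was well clear of it.
- **Flap angle:** the first lift came out at about 38.5 degrees with a 14 N sideways load on the bar. A 4 mm correction brought it to 40.0–40.2 degrees, measured from the bar and flap-edge corners in the last wrist image. The scene view put the first lift anywhere from 37.6 to 39.6 degrees, and I did not read off the final angle there.
- **Steadiness:** the TCP position did not change over the final second. Finger opening was 8.5 mm on the 10 mm bar, and the remaining wrist force was about 6 N.
- **Other things:** before and after scene pictures showed the dish, oil and brush in place. The eyepiece and disc looked unmoved in the close-ups. The gripper partly hid the crystal in the last picture, but it was in place in the previous one.

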